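# Lock a plug-in power module into its frame with the screwdriver cam

### The job

Push the finned power module straight back along its slides until its connector stops it and its bolt head is inside the cam lock. Then take the large flat-blade screwdriver from the wooden stand, put its blade fully down into the slot of the cam disc on top of the frame, and turn the disc clockwise a quarter turn to its stop, so that the cam draws the module fully home and locks it. Put the screwdriver back upright in its hole in the stand, fully down, and leave everything else on the bench where it is.

Things in the scene. Friction and masses are not known exactly. Their poses are not given: they have to be found in the camera images.
- frame: The power frame, a fixed dark steel base plate 255 x 190 x 6 mm. Origin on the bench at its middle; its x axis is the direction in which the module is pushed home (away from the robot), z up. Side cheeks 32 mm high guide the module. At its far end stand two grey connector housings (x 62 to 122 mm, top 70 mm above the bench, |y| 27 to 95 mm); between them, at x = 86 mm, y = 0, sits the cam lock.
- module (a joint): How far the finned module still is from home, in m: 0 = fully home, starts 0.035 to 0.055 out. It slides only along the frame's x (friction 1.5 N). At 0.005 it meets a spring-loaded connector, which pushes back with 2.5 N there, rising to 6.5 N at home: pushed further and let go it springs back to 0.005 to 0.006. Below about 0.007 the bolt head is inside the cam and the cam can catch it.
- module_front (a point): Middle of the upper part of the module's flat steel front plate, 45 mm above the bench, on its outer face: push here along the frame's x. The plate is 104 mm wide and reaches from 9 to 60 mm above the bench; below, three screw terminals stick out 18 mm towards the robot and reach up to 25 mm above the bench. The module is 126 mm long behind the plate, with the fins' tops 62 mm above the bench.
- bolt_head (a point): Centre of the bolt's cross head (an upright 9 mm round barrel, 18 mm tall) that sticks out of the module's rear, 48 mm above the bench, 143 mm behind the front plate's face. With the module home it lies 8 mm before the cam axis.
- cam (a joint): Turn of the cam disc in rad, clockwise seen from above: 0 = open (slot in line with the frame's x, mouth towards the module), starts 0 to 0.15, stop at 1.62 (slot across). It begins to draw the bolt at about 0.7 to 0.8 and has drawn it fully from about 1.4; it stays where it is left. Needs about 0.1 N m. The blade has about 0.17 rad of play in the slot and gives a little more under load, so the driver must turn about 1.9 rad to bring the disc from open to its stop.
- cam_slot (a point): Middle of the floor of the slot in the cam disc, on the disc's axis, 63 mm above the bench. z up, x along the slot; it turns with the disc. The disc is 44 mm across, its face 68 mm above the bench (2 mm below the housings beside it). The slot is 15 mm long, 4 mm wide, 5 mm deep, closed at both ends, with 1 mm chamfers.
- driver: The large flat-blade screwdriver, 168 mm long, standing tip down in the wooden stand. Origin at the middle of the blade's tip, z up along the shaft to the handle, x along the width of the blade. Blade 12 mm wide, 2 mm thick, 16 mm long; shaft 8 mm thick; handle from 78 to 168 mm above the tip, black, flat-sided: 34 mm along x, 26 mm along y (grasp across the 26 mm).
- stand: The wooden screwdriver stand, fixed, 140 x 56 x 84 mm high, origin under its middle. Two round holes of 16 mm, 82 mm deep, with 2 mm chamfers, at x = +40 and -40 mm, y = 0; either may hold the large driver, whose handle's lower end rests on the top face (tip then 6 mm above the bench).
- small_driver: The small screwdriver in the other hole: shorter, round black handle 25 mm across, top 154 mm above the bench (the large one's 174). To be left alone.
- multimeter: Blue multimeter lying flat, 190 x 90 x 50 mm, loose, to be left alone. Origin under its middle.
- solder_reel: Reel of solder standing on its flange, 60 mm across, 46 mm high, loose, to be left alone.
- adapter: Black power adapter brick, 130 x 60 x 34 mm, loose, to be left alone.
- tape_roll: Roll of black tape lying flat, 90 mm across, 19 mm high, loose, to be left alone.
- screw_jar: Small clear jar with a steel cap, 50 mm across, 55 mm high, loose, to be left alone.
Mind the look-alikes: they are no part of the job. What is shaped like the driver but purple, white or yellow is not meant.

How it is judged (in metres and radians):
On the way, in this order (a step that is already met when the one before it is completed fails the run):
1. the module is pushed in until its bolt head is inside the cam lock (value of joint module below 0.0075 m), for 0.2 s.
2. the large screwdriver's blade is down in the slot of the still open cam disc, the driver upright (distance between driver and cam_slot below 0.004 m and angle between driver's own z axis and vertical below 0.15 rad and value of joint cam below 0.5 rad), for 0.1 s.
3. with the blade in the slot the cam is turned home and has drawn the module in (value of joint cam above 1.4 rad and value of joint module below 0.002 m and distance between driver and cam_slot below 0.006 m), for 0.2 s.
At the end, for the whole second after the job is handed in: The module is within 2 mm of home, the cam disc is turned clockwise past 1.4 rad (stop at 1.62), and the large screwdriver stands at rest in its own hole of the stand, tip within 12 mm of where it started and upright within 0.1 rad (value of joint module below 0.002 m and value of joint cam above 1.4 rad and distance of driver from where it was at the start of the episode below 0.012 m and angle between driver's own z axis and vertical below 0.1 rad and linear speed of driver below 0.02 m/s); the robot touches nothing.
It fails at once if another loose thing on the bench is moved more than 25 mm (distance of any of small_driver, multimeter, solder_reel, adapter, tape_roll, screw_jar from where it was at the start of the episode above 0.025 m).
It also fails if it takes over 66 s, if anything falls off the work surface, if the arm or the gripper's body presses on something with over 40 N, if the wrist force passes 120 N, or if a joint passes its speed limit or range.

### The arm

A 7-joint arm with a two-finger parallel gripper is mounted at the origin on the work surface. World frame = base frame: x ahead of the robot, y to its left, z up, the work surface at z = 0. Lengths are in mm, angles in degrees, forces in N, time in s.
With the tool pointing down it reaches from about 400 to 875 mm from the base axis. Payload 6.5 kg.
Tool frame: the origin (TCP) lies at the very end of the fingers, on their centre line; the grasp point (between the pads) lies r.hold_point_z behind it (r.hold_point_z is the distance from the TCP to the grasp point, in mm); z points along the fingers, y is the line along which they close (so a half turn about z gives the same grasp; the last joint's range is limited). The gripper opens to 85 mm and grips with 20 to 120 N. Pads are 22 mm wide; open, the fingers measure 114 mm over their backs; the gripper's body (76 mm by 85 mm) begins 54 mm behind the grasp point. The pads swing forward as they close: fully open they stand 13 mm farther back than shut.
Start: joints at [61.582, 30.733, -0.252, 88.115, 0.149, 61.152, -4.079], TCP at [270.843, -590.876, 231.29] pointing down, gripper open.
Joint ranges: [-154.64, 154.64], [-21.42, 123.67], [-72.66, 72.17], [13.99, 137.28], [-74.86, 254.86], [10.95, 109.41], [-158.01, 158.01]. Speed limits (degrees/s): [136.94, 136.94, 180, 180, 180, 180, 180].

### API

Orientations are given as a 3x3 rotation matrix whose columns are the frame's x, y, z axes.
In Python, from bench import read_state, imaging, r gives the robot as it stands.
- The arm moves only by the shell command python3 -m jog 'ROWS' [OPENING]. ROWS is JSON, a list of rows, each an object with "dp": the shift along the world's x, y, z in cm, a list of three; "rot": the turn, a rotation vector about the world's x, y, z in degrees, a list of three. A call has exactly 5 rows; each row is the pose to reach, as a shift and turn from the pose commanded when the call began; what a row does not reach only later rows make up. A row lasts 1/10 s, in which the tool goes at most 50 mm and 8.59 degrees, less where a joint would pass 70% of its speed; a pose out of reach is approached as far as the arm can. A call with a gripper value outside its range is refused whole. OPENING is the finger opening in cm, from 0 to 8.54, set as the call begins (- or left out, the last holds). The fingers move at their own pace and stop on an object; the grip force is fixed at half the most. Time passes only in rows, so rows that repeat a pose let the fingers close, or fill a call up. It gives the time, the measured TCP pose, the force, the opening and the grip force at its end, in the units of the state.
- read_state(): the state, without advancing time (a new reading comes with each control period).
- imaging.snapshot(name): name is "side" or "top"; returns a dict with "color" (420x560x3 uint8, red, green, blue), "K" (3x3 intrinsics, pixels), "R" (3x3) and "t" (3): a world point X has camera coordinates R X + t. Camera axes: x right, y down, z forward; pixel columns grow to the right and rows downward; lengths in mm; the calibration is good to about 2 mm. A picture is of the moment at which its call begins. There is no depth.
- r.sign_off(): hands the job in; it is judged then, once.
The state is a dict: "clock": time; "qpos": joint angles; "joint_velocities": joint speeds; "tau": joint torques, N m; "position": TCP position; "tool_rot": TCP orientation; "wrist_force": force on the tool from outside, world axes, zero at the start; "ft_torque": the same for the moment, N m; "grip_width": finger opening in mm; "grip_force": force on a finger pad.
Only numpy, scipy, OpenCV 4.12 (cv2) and the standard library are available. Lean on these libraries where they do the work, as an engineer would, in place of code of your own. Each camera call takes 0.05 s, during which the arm holds its last target. There are 200 camera calls.

## Working session

There is one attempt and no reset: what is moved stays moved. The work goes in short steps, Python scripts to look and compute and a shell command to move; the robot and the scene stay as the last step left them, time stands still between calls to the robot, and variables do not carry over. Pictures are saved under pics/ and viewed, at most 12 in all, crops included, and the job is handed in when it is done.

```bash
ls; mkdir -p pics
python3 - <<'E'
from bench import read_state, imaging, r
import cv2, json
print({k:v for k,v in read_state().items()}, r.hold_point_z)
import pickle
for n in("side","top"):
    s=imaging.snapshot(n); pickle.dump(s,open(f"pics/{n}0.pkl","wb"))
    cv2.imwrite(f"pics/{n}0.png",cv2.cvtColor(s["color"],cv2.COLOR_RGB2BGR)); print(n,s["K"],s["R"],s["t"])
E
```

```text
pics
{'clock': 0.0, 'qpos': array([61.5833456 , 30.7786452 , -0.2543294 , 88.17091412,  0.14778286,
       61.15233975, -4.08012341]), 'joint_velocities': array([-0.00869168, -0.05445304,  0.10567924,  0.11060967,  0.01082269,
       -0.1082106 ,  0.02245313]), 'tau': array([ 6.27898476e-05, -5.83426809e+01,  1.04869891e+00, -2.59110206e+01,
        1.22932432e-02,  9.48376197e-03, -1.47884776e-06]), 'position': array([ 270.54863062, -590.31547128,  230.39863378]), 'tool_rot': array([[ 9.09042910e-01,  4.16701673e-01, -8.38796840e-04],
       [ 4.16702502e-01, -9.09041575e-01,  1.56177728e-03],
       [-1.11705997e-04, -1.76925130e-03, -9.99998429e-01]]), 'wrist_force': array([ 0.10266821, -0.75052427,  0.0930793 ]), 'ft_torque': array([-0.02097725,  0.0122234 ,  0.00081209]), 'grip_force': 0.0, 'grip_width': 85.71604485619447} 18.700000000000003
side [[523.90068747   0.         276.42549813]
 [  0.         523.90068747 206.94683213]
 [  0.           0.           1.        ]] [[-0.80589881 -0.59196392 -0.01028693]
 [-0.35808742  0.50118927 -0.78777073]
 [ 0.47148755 -0.63117987 -0.61588267]] [ 391.25445626  257.19500536 1030.82812036]
top [[392.13740086   0.         288.09222514]
 [  0.         392.13740086 212.98951377]
 [  0.           0.           1.        ]] [[ 0.01240845 -0.999922   -0.00142396]
 [-0.99639274 -0.01224507 -0.08397363]
 [ 0.08394964  0.0024608  -0.99646696]] [ -42.10067637  510.35728841 1005.3612681 ]
```

View pics/side0.png

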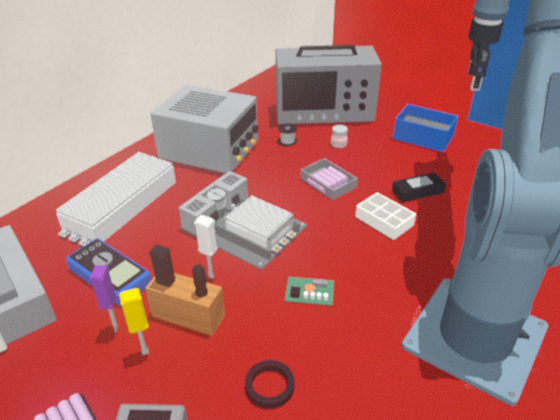

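View pics/top0.png

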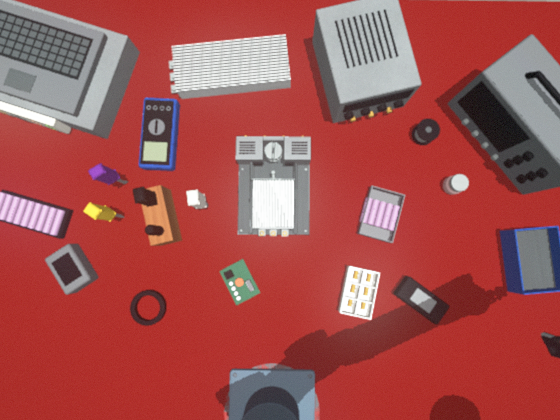

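The side view shows the frame at about (245,220), the module with white fins at (260,218), and the stand at (187,300). There are five candidate drivers:
- tall flat black at side (162,265) / top (145,194)
- short round black at side (200,280) / top (153,230)
- white at side (206,237)
- purple at side (103,287)
- yellow at side (134,310)

The tall flat black one fits the description. I'll confirm it in an enlarged crop.

```bash
cat > h.py <<'E'
import numpy as np, cv2, pickle
from scipy.spatial.transform import Rotation
def load(n): return pickle.load(open(f"pics/{n}.pkl","rb"))
def snap(n,name):
    from bench import imaging
    s=imaging.snapshot(n); pickle.dump(s,open(f"pics/{name}.pkl","wb")); return s
def ray(s,uv):
    d=s["R"].T@np.linalg.solve(s["K"],[uv[0],uv[1],1]); return -s["R"].T@s["t"],d
def onplane(s,uv,z):
    o,d=ray(s,uv); return o+d*(z-o[2])/d[2]
def tri(s1,uv1,s2,uv2):
    o1,d1=ray(s1,uv1);o2,d2=ray(s2,uv2)
    k=np.linalg.lstsq(np.c_[d1,-d2],o2-o1,rcond=None)[0]
    a,b=o1+d1*k[0],o2+d2*k[1]; return (a+b)/2,np.linalg.norm(a-b)
def proj(s,X):
    c=s["R"]@np.asarray(X,float)+s["t"]; return (s["K"]@c)[:2]/c[2]
def crop(s,x,y,w,h,f): return cv2.resize(cv2.cvtColor(s["color"][y:y+h,x:x+w],cv2.COLOR_RGB2BGR),None,fx=f,fy=f,interpolation=cv2.INTER_CUBIC)
E
python3 - <<'E'
from h import *
t,s=load("top0"),load("side0")
a=crop(t,125,125,200,130,4)
cv2.imwrite("pics/c1.png",a)
b=crop(s,75,160,240,180,3.3)
cv2.imwrite("pics/c2.png",b)
E
```

```text
(no output)
```

View pics/c1.png

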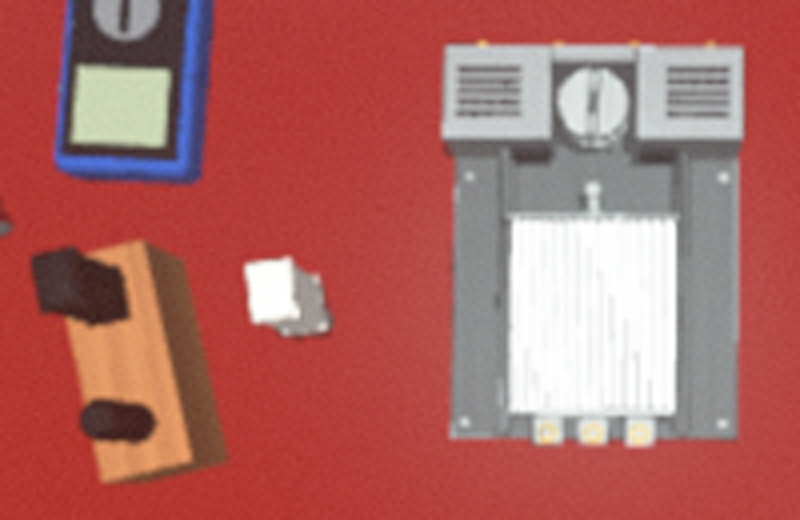

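View pics/c2.png

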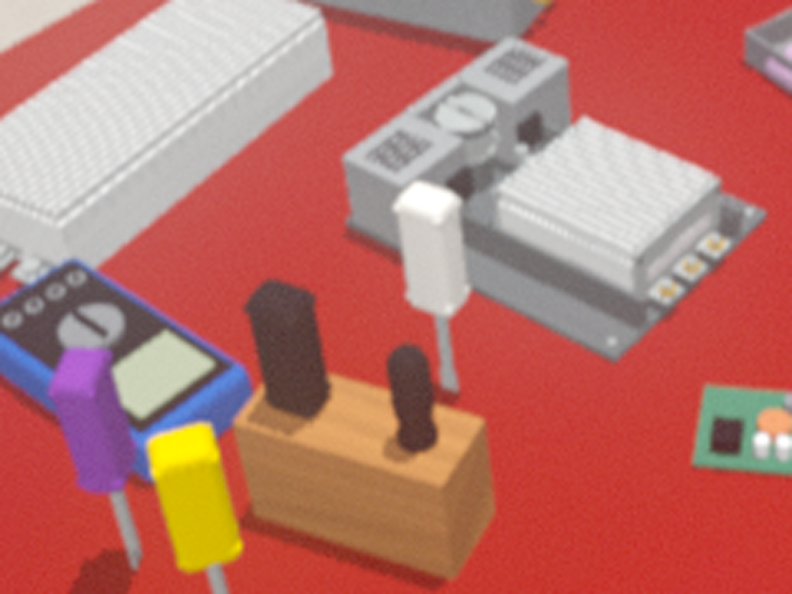

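The crops confirm the target: the tall, flat-sided black handle at top ≈(140,195), in the hole far from the robot. The round small one is at top (154,230). In the frame crop, the disc sits at c1 (593,103) with its slot nearly vertical. I'll make one contrast-stretched view for precise corners.

Run:
```python
from h import *
t,s=load("top0"),load("side0")
a=crop(t,125,178,66,74,8); b=crop(s,140,235,95,100,5.92)
a=cv2.resize(a,(528,592)); b=cv2.resize(b,(562,592))
b=b[:, :]
g=lambda x:(255*(x/255.)**0.45).astype(np.uint8)
m=np.hstack([a[:, :400],b[:, :400]])
cv2.imwrite("pics/c3.png",g(m))
```

```text
(no output)
```

View pics/c3.png

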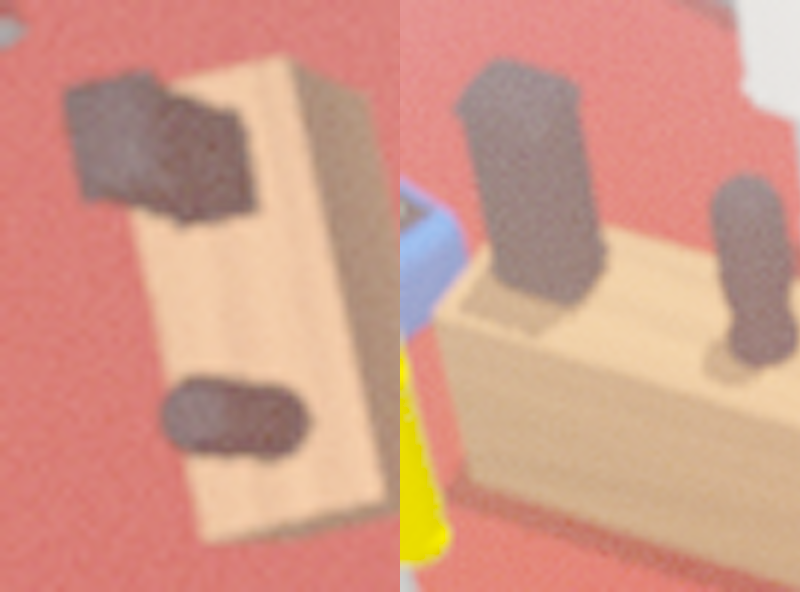

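Run:
```python
from h import *
t,s=load("top0"),load("side0"); np.set_printoptions(precision=1,suppress=True)
c1=lambda x,y:((x+.5)/4-.5+125,(y+.5)/4-.5+125)
c3=lambda x,y:((x+.5)/8-.5+125,(y+.5)/8-.5+178)
c2=lambda x,y:((x+.5)/3.3-.5+75,(y+.5)/3.3-.5+160)
c3b=lambda x,y:((x-400+.5)/5.92-.5+140,(y+.5)/5.92-.5+235)
P=lambda uv,z:onplane(t,uv,z)[:2]; S=lambda uv,z:onplane(s,uv,z)[:2]
print("housing top FL FR BR BL",*[P(c1(*p),70) for p in((442,138),(743,137),(742,46),(445,46))])
print("base near L,R",P(c1(450,438),6),P(c1(738,438),6))
print("disc", P(c1(593,103),68),"slot ends",P(c1(595,72),68),P(c1(591,133),68), "bolt",P(c1(592,185),57))
print("front top edge",P(c1(507,412),60),P(c1(676,412),60))
# side view
print("S housing", *[(p,S(c2(*p),70)) for p in((345,158),(512,38),(570,65))], "disc",S(c2(466,113),68),"base near",S(c2(616,357),6),S(c2(765,213),6))
print("stand top FarR NearR NearL",*[P(c3(*p),84) for p in((285,56),(385,500),(203,545))])
print("stand S",[S(c2(*p),84) for p in((487,425),(442,486),(237,427))])
print("handle top corners",*[P(c3(*p),174) for p in((68,92),(150,73),(83,198),(165,180))])
print("handle bottom right",P(c3(256,210),84),P(c3(238,108),84))
print("S handle top",*[S(c3b(*p),174) for p in((458,105),(498,62),(578,83),(538,126))])
print("S handle bottom",*[S(c3b(*p),84) for p in((497,280),(575,305),(605,250))])
print("white top",P(c1(270,292),174),tri(t,c1(270,292),s,c2(428,197)))
```

```text
housing top FL FR BR BL [641.5  99.5] [644.5 -90.4] [703.  -89.4] [700.8  99. ]
base near L,R [454.4  98.4] [456.7 -92.1]
disc [665.6   4.6] slot ends [685.6   3.7] [646.3   5.6] bolt [615.2   4.9]
front top edge [469.6  55.9] [470.9 -50.2]
S housing ((345, 158), array([700.2,  99.9])) ((512, 38), array([701.8, -89.1])) ((570, 65), array([640.7, -86.7])) disc [666.9   5.6] base near [456.8  96.6] [459.2 -90.2]
stand top FarR NearR NearL [572.3 281.4] [435.7 245.4] [421.3 300.5]
stand S [array([434.2, 247.9]), array([424. , 298.9]), array([554. , 336.1])]
handle top corners [547.5 311.9] [553.2 289.1] [517.7 306.3] [523.1 283.6]
handle bottom right [524.3 288.4] [555.9 295.3]
S handle top [544.1 318.3] [548.7 296.8] [520.6 288.9] [516.5 310.3]
S handle bottom [553.1 311.7] [523.4 304.5] [533.5 280.4]
white top [529.8 178.8] (array([531.2, 180.8, 167.9]), np.float64(1.5149343994844058))
```

```bash
python3 -m jog '[{"dp":[5,17,0],"rot":[0,0,9]},{"dp":[8,25,0],"rot":[0,0,18]},{"dp":[9,30,0],"rot":[0,0,26]},{"dp":[10,35,0],"rot":[0,0,34]},{"dp":[10,35,0],"rot":[0,0,43]}]' 0; python3 -c "
from bench import read_state as s;print(s()['qpos'])"
```

```text
clock: 0.6
position: [340.9, -348.8, 231.1]
tool_rot: [[0.382, 0.924, -0.0], [0.924, -0.382, 0.0], [-0.0, -0.0, -1.0]]
wrist_force: [0.8, -0.0, 0.7]
grip_width: 12.3
grip_force: 0.0
[ 52.44278103  15.68960483 -14.23347482 111.49854094   4.76334025
  53.3821797   13.44060361]
```

```bash
python3 -m jog '[{"dp":[1.3,5,0],"rot":[0,0,8.5]},{"dp":[2.6,10,0],"rot":[0,0,17]},{"dp":[4,15,0],"rot":[0,0,25.5]},{"dp":[5.3,20,0],"rot":[0,0,34]},{"dp":[6.6,24.5,0],"rot":[0,0,42.5]}]' 0 && python3 -m jog '[{"dp":[1,3,-2],"rot":[0,0,8.5]},{"dp":[2,6,-5],"rot":[0,0,17]},{"dp":[2.6,9,-8],"rot":[0,0,25.5]},{"dp":[2.7,10.9,-9],"rot":[0,0,34]},{"dp":[2.7,10.9,-9],"rot":[0,0,42.5]}]' 0; python3 -c "
from bench import read_state as s;print(s()['qpos'])"
```

```text
clock: 1.1
position: [405.7, -107.7, 231.3]
tool_rot: [[-0.343, 0.939, 0.0], [0.939, 0.343, -0.001], [-0.0, -0.0, -1.0]]
wrist_force: [0.7, -0.7, -0.2]
grip_width: 0.0
grip_force: 0.0
clock: 1.6
position: [431.6, 2.7, 139.7]
tool_rot: [[-0.89, 0.456, -0.003], [0.456, 0.89, 0.002], [0.004, 0.0, -1.0]]
wrist_force: [-0.3, -1.3, 0.9]
grip_width: -0.3
grip_force: 0.0
[ 26.83077612  22.80451938 -39.02113788 122.30980305  21.26671486
  41.7564466   36.7081161 ]
```

```bash
python3 -m jog '[{"dp":[0,0.1,-2],"rot":[0,0,8.5]},{"dp":[0.1,0.1,-5],"rot":[0,0,17]},{"dp":[0.2,0.1,-8],"rot":[0,0,25]},{"dp":[0.2,0.1,-10],"rot":[0,0,27.7]},{"dp":[0.2,0.1,-10.5],"rot":[0,0,27.7]}]' 0 && python3 -m jog '[{"dp":[1,0,0],"rot":[0,0,0]},{"dp":[2,0,0],"rot":[0,0,0]},{"dp":[3,0,0],"rot":[0,0,0]},{"dp":[3.5,0,0],"rot":[0,0,0]},{"dp":[4,0,0],"rot":[0,0,0]}]' 0;  python3 -c "
from bench import read_state as s;print(s()['qpos'])"
```

```text
clock: 2.1
position: [433.2, 0.4, 34.4]
tool_rot: [[-1.0, 0.001, -0.004], [0.001, 1.0, 0.0], [0.004, 0.0, -1.0]]
wrist_force: [0.5, -0.4, -0.3]
grip_width: 0.4
grip_force: 0.0
clock: 2.6
position: [475.6, 0.4, 36.8]
tool_rot: [[-1.0, 0.002, 0.001], [0.002, 1.0, -0.0], [-0.001, -0.0, -1.0]]
wrist_force: [-2.7, 0.9, 0.7]
grip_width: 0.2
grip_force: 1.1
[ 22.72025138  38.00407221 -35.2198312  118.96367099  38.58361207
  34.72470952  50.28953314]
```

```bash
python3 -m jog '[{"dp":[0.4,0,0],"rot":[0,0,0]},{"dp":[0.8,0.1,0],"rot":[0,0,0]},{"dp":[1.2,0.2,0],"rot":[0,0,0]},{"dp":[1.6,0.2,0],"rot":[0,0,0]},{"dp":[1.8,0.2,0],"rot":[0,0,0]}]' 0 && python3 -m jog '[{"dp":[0.1,0,0],"rot":[0,0,0]},{"dp":[0.2,0,0],"rot":[0,0,0]},{"dp":[0.3,0,0],"rot":[0,0,0]},{"dp":[0.4,0,0],"rot":[0,0,0]},{"dp":[0.4,0,0],"rot":[0,0,0]}]' 0
```

```text
clock: 3.1
position: [493.2, 2.4, 36.2]
tool_rot: [[-1.0, 0.001, 0.0], [0.001, 1.0, 0.0], [-0.0, 0.0, -1.0]]
wrist_force: [-1.4, -1.7, 0.7]
grip_width: -0.1
grip_force: 0.9
clock: 3.6
position: [497.0, 2.6, 36.3]
tool_rot: [[-1.0, 0.001, 0.0], [0.001, 1.0, 0.0], [-0.0, 0.0, -1.0]]
wrist_force: [-0.9, -1.1, -1.1]
grip_width: -0.4
grip_force: 0.6
```

```bash
python3 -m jog '[{"dp":[0.1,0,0],"rot":[0,0,0]},{"dp":[0.2,0,0],"rot":[0,0,0]},{"dp":[0.3,0,0],"rot":[0,0,0]},{"dp":[0.3,0,0],"rot":[0,0,0]},{"dp":[0.3,0,0],"rot":[0,0,0]}]' 0 && python3 -m jog '[{"dp":[0.1,0,0],"rot":[0,0,0]},{"dp":[0.2,0,0],"rot":[0,0,0]},{"dp":[0.3,0,0],"rot":[0,0,0]},{"dp":[0.3,0,0],"rot":[0,0,0]},{"dp":[0.3,0,0],"rot":[0,0,0]}]' 0
```

```text
clock: 4.1
position: [499.6, 2.6, 36.3]
tool_rot: [[-1.0, 0.001, -0.0], [0.001, 1.0, 0.0], [0.0, 0.0, -1.0]]
wrist_force: [-3.2, -1.1, 2.2]
grip_width: -0.1
grip_force: 1.5
clock: 4.6
position: [502.2, 2.6, 36.2]
tool_rot: [[-1.0, 0.001, -0.001], [0.001, 1.0, -0.0], [0.001, -0.0, -1.0]]
wrist_force: [-5.0, -0.7, 3.5]
grip_width: 0.2
grip_force: 2.7
```

```bash
python3 -m jog '[{"dp":[0.1,0,0],"rot":[0,0,0]},{"dp":[0.2,0,0],"rot":[0,0,0]},{"dp":[0.2,0,0],"rot":[0,0,0]},{"dp":[0.2,0,0],"rot":[0,0,0]},{"dp":[0.2,0,0],"rot":[0,0,0]}]' 0
python3 - <<'E'
from h import *
t=snap("top","top1"); s=snap("side","side1")
cv2.imwrite("pics/c4.png",np.hstack([crop(t,230,130,90,110,4.4),crop(s,175,165,135,186,3.0)[:484]]))
E
```

```text
clock: 5.1
position: [503.7, 2.6, 36.1]
tool_rot: [[-1.0, 0.001, -0.002], [0.001, 1.0, -0.0], [0.002, -0.0, -1.0]]
wrist_force: [-7.2, 1.3, 4.2]
grip_width: 0.1
grip_force: 3.2
```

View pics/c4.png

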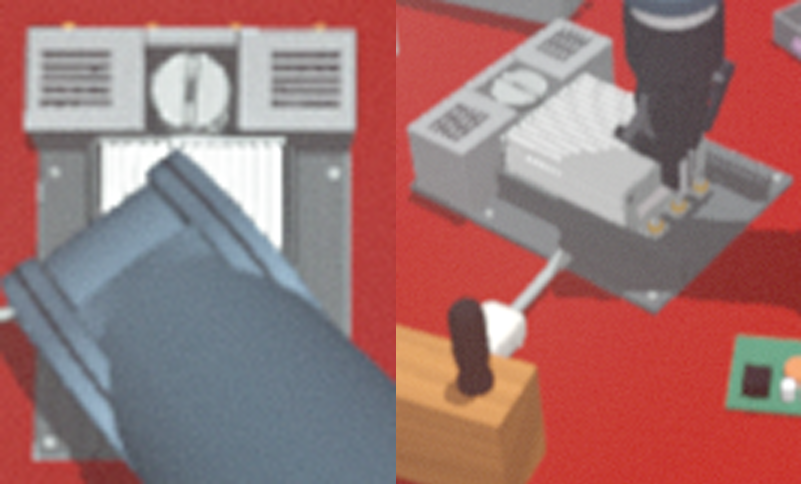

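The module is at the connector: 7 N back force, fins reaching the housings. The white look-alike now appears tipped over, with its shaft at c4 (540,280). I'll check the whole scene after backing off.

```bash
python3 -m jog '[{"dp":[-1,0,0],"rot":[0,0,0]},{"dp":[-2,0,0],"rot":[0,0,0]},{"dp":[-3,0,2],"rot":[0,0,0]},{"dp":[-3.5,0,6],"rot":[0,0,0]},{"dp":[-3.5,0,10],"rot":[0,0,0]}]' 0;  python3 -m jog '[{"dp":[0,0,3],"rot":[0,0,0]},{"dp":[0,0,7],"rot":[0,0,0]},{"dp":[0,0,11],"rot":[0,0,0]},{"dp":[0,0,12],"rot":[0,0,0]},{"dp":[0,0,12],"rot":[0,0,0]}]' 5.5
python3 - <<'E'
from h import *
from bench import read_state; print(read_state()['qpos'])
t=snap("top","top2"); s=snap("side","side2")
cv2.imwrite("pics/c5.png",np.hstack([crop(t,85,100,250,210,1.9),crop(s,60,150,158,199,2.0)]))
E
```

```text
clock: 5.7
position: [468.3, 2.5, 137.0]
tool_rot: [[-1.0, 0.001, -0.001], [0.001, 1.0, -0.0], [0.001, -0.0, -1.0]]
wrist_force: [1.2, -0.0, 0.8]
grip_width: -0.1
grip_force: 0.0
clock: 6.2
position: [470.9, 2.2, 257.6]
tool_rot: [[-1.0, 0.002, 0.004], [0.002, 1.0, -0.001], [-0.004, -0.001, -1.0]]
wrist_force: [-1.4, -0.3, 0.4]
grip_width: 54.8
grip_force: 0.0
[ 37.6974484   17.9917733  -51.45235309 110.69160578  16.57197667
  58.7282925   68.8121628 ]Traceback (most recent call last):
  File "<stdin>", line 4, in <module>
    return _nx.concatenate(arrs, 1, dtype=dtype, casting=casting)
           ~~~~~~~~~~~~~~~^^^^^^^^^^^^^^^^^^^^^^^^^^^^^^^^^^^^^^^
ValueError: all the input array dimensions except for the concatenation axis must match exactly, but along dimension 0, the array at index 0 has size 399 and the array at index 1 has size 398
```

Run:
```python
from h import *
t=load("top2"); s=load("side2")
cv2.imwrite("pics/c5.png",np.hstack([crop(t,85,100,250,210,1.9)[:398],crop(s,60,150,158,199,2.0)]))
```

```text
(no output)
```

View pics/c5.png

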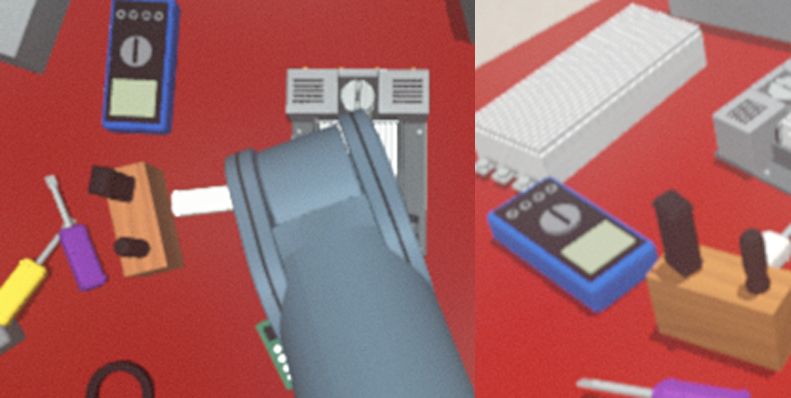

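The three look-alikes were free-standing and all toppled on their own, including purple and yellow, which the arm never went near. The target driver, stand and multimeter are unchanged. Moving on to the grasp.

```bash
python3 -m jog '[{"dp":[1,4,0],"rot":[0,0,3]},{"dp":[2,9,0],"rot":[0,0,6]},{"dp":[3,14,0],"rot":[0,0,9]},{"dp":[4,18,0],"rot":[0,0,11]},{"dp":[5,22,0],"rot":[0,0,13]}]' 5.5;  python3 -c "
from bench import read_state as s;print(s()['qpos'])"
```

```text
clock: 6.8
position: [519.0, 224.2, 253.9]
tool_rot: [[-0.974, -0.226, -0.003], [-0.226, 0.974, -0.001], [0.003, -0.0, -1.0]]
wrist_force: [0.1, -0.3, 0.9]
grip_width: 55.0
grip_force: 0.0
[ 10.19653702  30.23203242 -52.32198678  97.56900091  25.93273635
  65.389772    53.53274322]
```

```bash
python3 -m jog '[{"dp":[0.7,4,0],"rot":[0,0,0]},{"dp":[1.2,6.5,-1],"rot":[0,0,0]},{"dp":[1.6,7.7,-3.5],"rot":[0,0,0]},{"dp":[1.6,7.7,-4],"rot":[0,0,0]},{"dp":[1.6,7.7,-4],"rot":[0,0,0]}]' 5.5
python3 - <<'E'
from h import *
from bench import read_state as rs; q=rs(); print(q['position'],q['tool_rot'],q['qpos'])
s=snap("side","side3")
cv2.imwrite("pics/c6.png",crop(s,110,170,120,150,4))
E
```

```text
clock: 7.3
position: [534.5, 298.3, 213.7]
tool_rot: [[-0.975, -0.224, -0.004], [-0.224, 0.975, -0.003], [0.005, -0.002, -1.0]]
wrist_force: [-0.1, 0.0, -0.1]
grip_width: 55.3
grip_force: 0.0
[534.50885228 298.29264278 213.70170003] [[-0.97450491 -0.22432896 -0.00408527]
 [-0.22431927  0.97451197 -0.00269895]
 [ 0.0045866  -0.00171374 -0.99998801]] [ 3.79880335e-02  3.70515056e+01 -4.92107310e+01  9.27808018e+01
  3.02600908e+01  6.46705468e+01  4.60774637e+01]
```

View pics/c6.png

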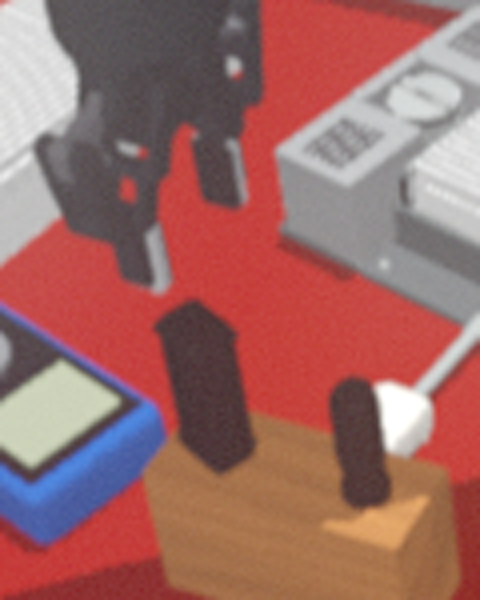

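```bash
python3 -m jog '[{"dp":[0,0.2,-2],"rot":[0,0,0]},{"dp":[0,0.2,-4.5],"rot":[0,0,0]},{"dp":[0,0.2,-7],"rot":[0,0,0]},{"dp":[0,0.2,-9],"rot":[0,0,0]},{"dp":[0,0.2,-10],"rot":[0,0,0]}]' 5.5 && python3 -m jog '[{"dp":[0,0,0],"rot":[0,0,0]},{"dp":[0,0,0],"rot":[0,0,0]},{"dp":[0,0,0],"rot":[0,0,0]},{"dp":[0,0,0],"rot":[0,0,0]},{"dp":[0,0,0],"rot":[0,0,0]}]' 2; python3 -c "
from bench import read_state as s;s=s();print(s['qpos'],s['ft_torque'],s['tool_rot'])"
```

```text
clock: 7.85
position: [535.9, 299.7, 115.3]
tool_rot: [[-0.975, -0.222, -0.001], [-0.222, 0.975, -0.001], [0.001, -0.001, -1.0]]
wrist_force: [-0.3, -0.5, -0.4]
grip_width: 54.7
grip_force: 0.0
clock: 8.35
position: [536.6, 301.8, 117.6]
tool_rot: [[-0.975, -0.223, 0.002], [-0.223, 0.975, 0.001], [-0.002, 0.0, -1.0]]
wrist_force: [-1.3, -2.4, 6.3]
grip_width: 25.3
grip_force: 59.4
[ -2.86007007  43.40469903 -44.99280381  96.49334627  36.16631605
  55.52136254  41.63168978] [-0.2631473   0.14069289 -0.01717278] [[-9.74727080e-01 -2.23391525e-01  1.82938351e-03]
 [-2.23390924e-01  9.74728790e-01  5.29459845e-04]
 [-1.90142962e-03  1.07411177e-04 -9.99998187e-01]]
```

```bash
python3 -m jog '[{"dp":[0,0,1],"rot":[0,0,0]},{"dp":[0,0,3],"rot":[0,0,0]},{"dp":[0,0,5],"rot":[0,0,0]},{"dp":[0,0,8],"rot":[0,0,0]},{"dp":[0,0,11],"rot":[0,0,0]}]' 2 && python3 -m jog '[{"dp":[0,0,0],"rot":[0,0,0]},{"dp":[1,-4,0],"rot":[0,0,-2]},{"dp":[2,-8,0],"rot":[0,0,-5]},{"dp":[3.5,-13,0],"rot":[0,0,-8]},{"dp":[5,-17,0],"rot":[0,0,-11]}]' 2;  python3 -c "
from bench import read_state as s;s=s();print(s['qpos'],s['ft_torque'])"
```

```text
clock: 8.85
position: [535.6, 301.2, 227.6]
tool_rot: [[-0.975, -0.224, -0.001], [-0.224, 0.975, -0.0], [0.001, -0.0, -1.0]]
wrist_force: [-0.3, -0.4, -1.2]
grip_width: 25.1
grip_force: 59.2
clock: 9.35
position: [585.4, 128.8, 225.6]
tool_rot: [[-1.0, -0.031, -0.001], [-0.031, 1.0, -0.001], [0.001, -0.001, -1.0]]
wrist_force: [0.4, -0.2, -1.5]
grip_width: 25.4
grip_force: 59.5
[ 16.21139063  33.99812874 -47.13534484  94.35600876  27.20099797
  63.85771878  53.43397493] [ 0.03235324 -0.05016516 -0.03814134]
```

```bash
python3 -m jog '[{"dp":[2,-4,0],"rot":[0,0,-2]},{"dp":[4.5,-8,0],"rot":[0,0,-3]},{"dp":[7,-11,0],"rot":[0,0,-4]},{"dp":[8.1,-12.4,0],"rot":[0,0,-4.5]},{"dp":[8.1,-12.4,0],"rot":[0,0,-4.5]}]' 2; python3 -m jog '[{"dp":[0,0,-1],"rot":[0,0,0]},{"dp":[0,0,-2],"rot":[0,0,0]},{"dp":[0,0,-2.5],"rot":[0,0,0]},{"dp":[0,0,-2.5],"rot":[0,0,0]},{"dp":[0,0,-2.5],"rot":[0,0,0]}]' 2;python3 - <<'E'
from h import *
from bench import read_state as rs; q=rs(); print(q['qpos'])
s=snap("side","side4"); t=snap("top","top4")
cv2.imwrite("pics/c7.png",np.hstack([crop(s,180,110,75,120,5),crop(t,235,125,75,120,5)]))
E
```

```text
clock: 9.85
position: [667.7, 3.2, 224.8]
tool_rot: [[-0.999, 0.051, -0.001], [0.051, 0.999, -0.002], [0.001, -0.002, -1.0]]
wrist_force: [-0.7, 0.2, -1.6]
grip_width: 25.6
grip_force: 59.5
clock: 10.35
position: [666.6, 8.0, 201.2]
tool_rot: [[-0.999, 0.044, -0.0], [0.044, 0.999, 0.0], [0.0, 0.0, -1.0]]
wrist_force: [0.1, -0.7, -1.8]
grip_width: 25.4
grip_force: 59.5
[ 22.57119049  40.95299313 -42.93761003  84.97359194  29.32317826
  65.68849823  61.92073443]
```

View pics/c7.png

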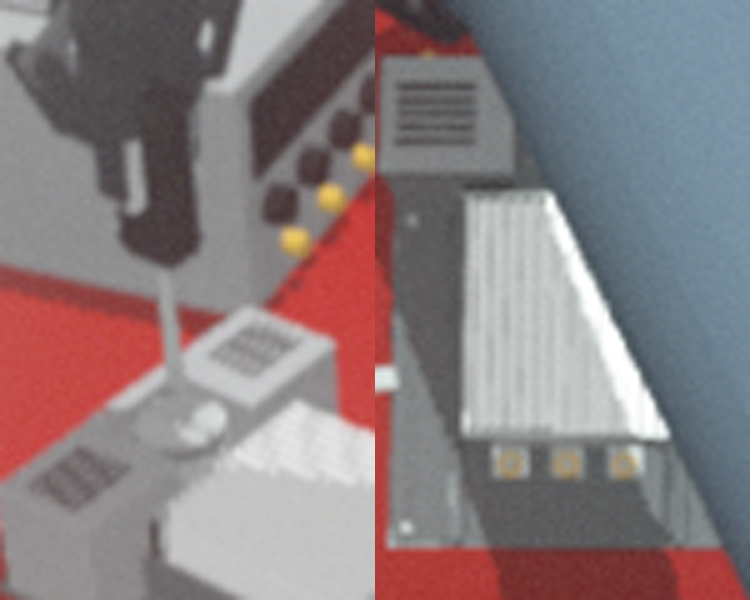

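Side view: the driver hangs upright with its tip at c7 (178,390), just above the disc, whose centre is ≈(190,420). The arm hides the disc from above. I'll measure the tip against the disc in the side camera.

Run:
```python
from h import *
from bench import read_state as rs; q=rs(); p=q['position']; print(p,q['tool_rot'][:,0],q['clock'])
np.set_printoptions(precision=2,suppress=True)
for n,z,box in(("top0",68,(255,140,38,32)),("side0",68,(200,183,32,25))):
    s=load(n); x,y,w,h=box; g=cv2.cvtColor(s["color"],cv2.COLOR_RGB2GRAY)[y:y+h,x:x+w]
    G=cv2.GaussianBlur(cv2.resize(g,None,fx=8,fy=8,interpolation=cv2.INTER_CUBIC),(9,9),0)
    th,m=cv2.threshold(G,0,255,cv2.THRESH_OTSU)
    cs,_=cv2.findContours(m,cv2.RETR_EXTERNAL,cv2.CHAIN_APPROX_NONE)
    for c in sorted(cs,key=cv2.contourArea)[-3:]:
        if len(c)<40: continue
        e=cv2.fitEllipse(cv2.convexHull(c)); uv=((e[0][0]+.5)/8-.5+x,(e[0][1]+.5)/8-.5+y)
        print(n,th,np.array(uv),np.array(e[1])/8,e[2],onplane(s,uv,z)[:2])
s=load("side4")
# shaft: per row centre, bright-vs-bg printed
g=cv2.cvtColor(s["color"],cv2.COLOR_RGB2GRAY)
for r in range(162,200,2): print(r,g[r,204:224])
for X in((666.5,5,89.6),(666.5,5,120),(p[0],p[1],p[2]-111.6),(p[0],p[1],p[2]-80)): print(X,proj(s,X))
```

```text
[667.04243531   7.7858552  201.73306009] [-9.99001551e-01  4.46699157e-02 -7.06319415e-04] 10.45
top0 162.0 [258.08 149.13] [18.6  20.93] 6.708108901977539 [668.39  42.17]
top0 162.0 [288.5 149.3] [11.14 27.67] 0.07618583738803864 [668.88 -34.92]
top0 162.0 [273.08 151.05] [17.39 19.92] 158.2369384765625 [663.9    4.06]
side0 173.0 [223.45 204.76] [2.03 3.25] 36.25663375854492 [622.69  28.1 ]
side0 173.0 [214.63 194.4 ] [24.02 36.75] 62.799720764160156 [668.04   8.99]
162 [144 143 143 134 131 118 104  91  79  76  74  84 101 128 139 144 143 147
 143 141]
164 [143 144 142 144 147 145 144 146 149 141 132 138 143 143 144 147 147 146
 144 144]
166 [144 144 145 143 146 145 142 151 160 160 151 146 144 144 145 147 149 148
 146 145]
168 [114 120 123 127 132 137 142 145 158 163 153 141 143 144 146 147 146 144
 146 147]
170 [ 88  89  87  90  91  94 102 118 157 162 152 132 127 135 140 143 146 143
 145 147]
172 [ 89  87  90  83  89  90  86 111 147 162 153 116  94  89  94  97  99 108
 117 125]
174 [105 105 101 103 102  99  91 103 136 159 154 128  95  86  83  87  82  88
  97 122]
176 [105 111 112 1
[... 611 characters left out ...]
 151 142 150 158 154 153 153 151 155 154 154 159 164 171
 183 174]
192 [147 145 137 140 151 151 154 154 151 152 152 153 154 152 167 192 206 210
 212 212]
194 [137 137 140 150 156 157 157 157 157 155 157 172 162 164 182 199 205 210
 213 214]
196 [138 140 142 150 157 157 157 159 156 158 159 171 192 201 204 201 198 188
 184 186]
198 [141 144 139 139 149 150 152 156 154 156 158 158 163 174 188 191 185 160
 137 130]
(666.5, 5, 89.6) [215.45 186.77]
(666.5, 5, 120) [214.42 176.58]
(np.float64(667.0424353141524), np.float64(7.785855200226276), np.float64(90.13306008882944)) [214.51 187.06]
(np.float64(667.0424353141524), np.float64(7.785855200226276), np.float64(121.73306008882943)) [213.42 176.45]
```

Run:
```python
from h import *
np.set_printoptions(precision=2,suppress=True)
acc=[]
for n in("top0","top1","top2"):
    s=load(n); g=cv2.cvtColor(s["color"],cv2.COLOR_RGB2GRAY).astype(float)
    if n=="top0": print(g[141:162,264:284].astype(int))
    pts=[]
    for r in range(145,158):
        w=np.clip(185-g[r,269:279],0,None); 
        if w.sum()>60: pts.append(onplane(s,((w*np.arange(269,279)).sum()/w.sum(),r),68)[:2])
    pts=np.array(pts); k=np.polyfit(pts[:,0],pts[:,1],1); print(n,len(pts),"yaw",np.degrees(np.arctan(k[0])),"mid",pts.mean(0), "y@666",np.polyval(k,666))
s=load("side0"); print(cv2.cvtColor(s["color"],cv2.COLOR_RGB2GRAY)[184:206,202:232])
print(proj(s,(666.5,5,68)))
```

```text
[[ 96  99 100 100 100 101 109 122 122 105 109 107 110 101  98  97  99  98
   91 105]
 [ 97  97  96  96 108 141 172 180 165 144 151 166 175 131 102  92  95  96
   96 104]
 [ 99  95 101 112 165 212 219 218 197 191 191 200 219 182 145 103  97 100
   97 105]
 [ 96 100 133 172 215 230 228 220 202 204 200 193 221 214 194 151 108  96
   97 104]
 [ 99 121 173 214 223 226 223 216 199 199 191 196 218 217 218 209 162 103
   91 103]
 [118 162 208 224 225 225 225 212 190 189 187 201 219 216 221 226 201 129
   95 107]
 [145 199 223 221 224 225 224 212 177 170 173 203 220 217 220 223 210 161
  102 105]
 [157 210 223 223 225 225 225 207 162 138 160 210 218 218 222 222 219 183
  111 106]
 [160 216 223 223 225 226 226 208 157 129 163 214 221 216 220 222 220 195
  128 107]
 [171 224 223 224 225 224 228 208 150 129 169 218 218 218 221 223 222 196
  134 111]
 [155 213 226 226 225 227 228 202 140 129 172 218 220 217 220 222 219 192
  129 110]
 [138 199 224 226 226 227 226 197 139 138 174 221 219 220 221 223 220 187
  121 113]
 [120 182 223 225 227 227 227 205 167 171 182 223 221 218 221 224 217 173
  114 
[... 2973 characters left out ...]
138 131
  130 137 141 156 174 176 157 151 149 151 144 122]
 [190 189 197 199 201 202 201 199 198 194 189 175 159 135 125 128 133 132
  141 147 154 158 166 173 163 154 150 148 148 129]
 [172 169 178 188 198 203 201 199 200 200 200 196 179 155 145 145 147 149
  156 158 158 159 162 166 162 152 150 152 147 135]
 [157 162 159 169 189 200 201 200 200 202 200 189 173 155 157 159 158 157
  159 159 157 162 170 164 153 148 151 149 152 152]
 [157 158 157 175 191 199 201 200 200 197 187 173 155 151 156 161 159 156
  159 157 161 175 185 166 153 151 149 149 155 180]
 [154 161 178 194 201 201 202 203 195 179 165 151 144 147 155 160 159 158
  159 160 170 186 185 162 150 151 150 149 160 185]]
[216.16 193.84]
```

```bash
python3 -m jog '[{"dp":[0,-0.26,0],"rot":[0,0,-2.4]},{"dp":[0,-0.26,-0.5],"rot":[0,0,-2.4]},{"dp":[0,-0.26,-1],"rot":[0,0,-2.4]},{"dp":[0,-0.26,-1.6],"rot":[0,0,-2.4]},{"dp":[0,-0.26,-1.8],"rot":[0,0,-2.4]}]' 2;python3 -m jog '[{"dp":[0,0,-0.1],"rot":[0,0,0]},{"dp":[0,0,-0.2],"rot":[0,0,0]},{"dp":[0,0,-0.3],"rot":[0,0,0]},{"dp":[0,0,-0.4],"rot":[0,0,0]},{"dp":[0,0,-0.5],"rot":[0,0,0]}]' 2
```

```text
clock: 10.95
position: [666.3, 4.9, 182.1]
tool_rot: [[-0.996, 0.086, -0.001], [0.086, 0.996, -0.0], [0.001, -0.0, -1.0]]
wrist_force: [0.1, -0.3, -1.9]
grip_width: 25.5
grip_force: 59.5
clock: 11.45
position: [667.1, 5.0, 178.7]
tool_rot: [[-0.996, 0.087, 0.001], [0.087, 0.996, 0.0], [-0.001, 0.0, -1.0]]
wrist_force: [-0.5, -0.3, 3.0]
grip_width: 25.5
grip_force: 59.8
```

```bash
python3 -m jog '[{"dp":[0,0,-0.1],"rot":[0,0,0]},{"dp":[0,0,-0.2],"rot":[0,0,0]},{"dp":[0,0,-0.2],"rot":[0,0,0]},{"dp":[0,0,-0.2],"rot":[0,0,0]},{"dp":[0,0,-0.2],"rot":[0,0,0]}]' 2; python3 -c "
from bench import read_state as s;s=s();print(s['ft_torque'],s['position'])"
```

```text
clock: 11.95
position: [667.3, 4.8, 176.3]
tool_rot: [[-0.996, 0.087, 0.001], [0.087, 0.996, 0.0], [-0.001, 0.0, -1.0]]
wrist_force: [2.4, -0.7, -1.8]
grip_width: 25.0
grip_force: 59.5
[ 0.00356663 -0.84112282  0.01976513] [667.25490857   4.82502283 176.3498796 ]
```

```bash
python3 -m jog '[{"dp":[0.05,0,-0.1],"rot":[0,0,0]},{"dp":[0.05,0,-0.2],"rot":[0,0,0]},{"dp":[0.05,0,-0.3],"rot":[0,0,0]},{"dp":[0.05,0,-0.3],"rot":[0,0,0]},{"dp":[0.05,0,-0.3],"rot":[0,0,0]}]' 2; python3 -c "
from bench import read_state as s;s=s();print(s['ft_torque'],s['position'])"
```

```text
clock: 12.45
position: [667.8, 5.0, 174.4]
tool_rot: [[-0.996, 0.087, 0.001], [0.087, 0.996, -0.0], [-0.001, -0.0, -1.0]]
wrist_force: [0.4, -1.1, 5.4]
grip_width: 25.7
grip_force: 60.6
[-0.13742114 -0.19737641 -0.0088354 ] [667.76419039   4.95200463 174.35686925]
```

```bash
python3 -m jog '[{"dp":[0,0,0],"rot":[0,0,-6]},{"dp":[0,0,0],"rot":[0,0,-12]},{"dp":[0,0,0],"rot":[0,0,-18]},{"dp":[0,0,0],"rot":[0,0,-24]},{"dp":[0,0,0],"rot":[0,0,-30]}]' 2;python3 -m jog '[{"dp":[0,0,0],"rot":[0,0,-5]},{"dp":[0,0,0],"rot":[0,0,-10]},{"dp":[0,0,0],"rot":[0,0,-15]},{"dp":[0,0,0],"rot":[0,0,-20]},{"dp":[0,0,0],"rot":[0,0,-25]}]' 2; python3 -c "
from bench import read_state as s;s=s();print(s['ft_torque'],s['position'],s['qpos'])"
```

```text
clock: 12.95
position: [667.6, 4.5, 174.4]
tool_rot: [[-0.817, 0.577, 0.001], [0.577, 0.817, -0.001], [-0.001, -0.0, -1.0]]
wrist_force: [-0.3, -1.3, 5.1]
grip_width: 25.1
grip_force: 60.5
clock: 13.45
position: [667.1, 4.1, 174.3]
tool_rot: [[-0.497, 0.868, -0.0], [0.868, 0.497, -0.002], [-0.001, -0.001, -1.0]]
wrist_force: [-1.8, -2.3, 7.4]
grip_width: 25.3
grip_force: 60.6
[-0.68356181  0.45523926  0.11930134] [667.10978439   4.0733548  174.34165952] [ 14.91982139  39.0616611  -29.39001386  86.61907634  21.04315199
  59.90350171  10.1660159 ]
```

```bash
python3 -m jog '[{"dp":[0.02,0.05,0],"rot":[0,0,-5]},{"dp":[0.03,0.08,0],"rot":[0,0,-10]},{"dp":[0.03,0.08,0],"rot":[0,0,-15]},{"dp":[0.03,0.08,0],"rot":[0,0,-20]},{"dp":[0.03,0.08,0],"rot":[0,0,-25]}]' 2;python3 -m jog '[{"dp":[0,0,0],"rot":[0,0,-5]},{"dp":[0,0,0],"rot":[0,0,-10]},{"dp":[0,0,0],"rot":[0,0,-15]},{"dp":[0,0,0],"rot":[0,0,-20]},{"dp":[0,0,0],"rot":[0,0,-25]}]' 2; python3 -c "
from bench import read_state as s;s=s();print(s['ft_torque'],s['position'],s['qpos'])"
```

```text
clock: 13.95
position: [666.6, 4.2, 174.3]
tool_rot: [[-0.084, 0.996, -0.002], [0.996, 0.084, -0.003], [-0.002, -0.002, -1.0]]
wrist_force: [-3.8, -2.3, 9.3]
grip_width: 25.2
grip_force: 60.8
clock: 14.45
position: [666.4, 4.8, 174.3]
tool_rot: [[0.345, 0.938, -0.003], [0.938, -0.345, -0.002], [-0.003, -0.002, -1.0]]
wrist_force: [-3.8, -2.0, 9.9]
grip_width: 25.3
grip_force: 60.9
[-0.65941381  1.35788022  0.12413807] [666.36853515   4.75297137 174.29261486] [  7.58659874  37.05547047 -17.95136076  87.11921448  12.73759673
  58.01372802 -33.97823009]
```

```bash
python3 -m jog '[{"dp":[0.05,0,0],"rot":[0,0,-2]},{"dp":[0.05,0,0],"rot":[0,0,-4]},{"dp":[0.05,0,0],"rot":[0,0,-5]},{"dp":[0.05,0,0],"rot":[0,0,-5]},{"dp":[0.05,0,0],"rot":[0,0,-5]}]' 2; python3 -c "
from bench import read_state as s;s=s();print(s['ft_torque'])";python3 -m jog '[{"dp":[0,0,0],"rot":[0,0,-2]},{"dp":[0,0,0],"rot":[0,0,-4]},{"dp":[0,0,0],"rot":[0,0,-4]},{"dp":[0,0,0],"rot":[0,0,-4]},{"dp":[0,0,0],"rot":[0,0,-4]}]' 2; python3 -c "
from bench import read_state as s;s=s();print(s['ft_torque'],s['position'],s['qpos'])"
```

```text
clock: 14.95
position: [666.4, 4.9, 174.3]
tool_rot: [[0.422, 0.906, -0.004], [0.906, -0.422, -0.002], [-0.003, -0.003, -1.0]]
wrist_force: [-5.1, -1.6, 11.7]
grip_width: 25.1
grip_force: 61.0
[-0.63748139  1.7910787   0.15667988]
clock: 15.45
position: [666.3, 5.0, 174.3]
tool_rot: [[0.484, 0.875, -0.004], [0.875, -0.484, -0.002], [-0.003, -0.003, -1.0]]
wrist_force: [-5.9, -2.2, 12.5]
grip_width: 25.3
grip_force: 61.1
[-0.6288041   1.85311025  0.23002384] [666.29811417   4.973717   174.27900524] [  6.23665033  36.83362342 -15.91533366  87.15322088  11.27372565
  57.8370567  -41.68736408]
```

The torque has risen to 0.23 N m after 114°, so the disc is against its stop. Next I'll unwind slightly, lift, and look.

```bash
python3 -m jog '[{"dp":[0,0,0],"rot":[0,0,4]},{"dp":[0,0,0],"rot":[0,0,9]},{"dp":[0,0,0.2],"rot":[0,0,10]},{"dp":[0,0,0.5],"rot":[0,0,10]},{"dp":[0,0,1.0],"rot":[0,0,10]}]' 2;python3 -m jog '[{"dp":[0,0,2],"rot":[0,0,0]},{"dp":[0,0,4.3],"rot":[0,0,0]},{"dp":[-1,4,4.3],"rot":[0,0,8.5]},{"dp":[-2,8,4.3],"rot":[0,0,17]},{"dp":[-3.5,12,4.3],"rot":[0,0,25.5]}]' 2; python3 -m jog '[{"dp":[-1.5,5,0],"rot":[0,0,8.5]},{"dp":[-3,9,0],"rot":[0,0,17]},{"dp":[-4,13,0],"rot":[0,0,25.5]},{"dp":[-5,15,0],"rot":[0,0,34]},{"dp":[-5,15,0],"rot":[0,0,42.5]}]' 2
python3 - <<'E'
from h import *
t=snap("top","top5"); s=snap("side","side5")
cv2.imwrite("pics/c8.png",np.hstack([crop(t,225,125,90,130,4),crop(s,90,140,210,257,2.0236)[:520]]))
from bench import read_state as s;s=s();print(s['ft_torque'],s['position'],s['tool_rot'],s['qpos'])
E
```

```text
clock: 15.95
position: [667.0, 5.4, 182.2]
tool_rot: [[0.327, 0.945, -0.003], [0.945, -0.327, -0.0], [-0.001, -0.003, -1.0]]
wrist_force: [-0.4, 0.2, -1.3]
grip_width: 25.4
grip_force: 60.2
clock: 16.45
position: [633.4, 127.9, 227.4]
tool_rot: [[-0.118, 0.993, 0.002], [0.993, 0.118, 0.002], [0.001, 0.002, -1.0]]
wrist_force: [0.7, 0.3, -1.8]
grip_width: 25.3
grip_force: 60.3
clock: 16.95
position: [580.1, 282.3, 227.6]
tool_rot: [[-0.763, 0.646, -0.0], [0.646, 0.763, 0.005], [0.003, 0.003, -1.0]]
wrist_force: [0.0, 0.4, -1.9]
grip_width: 25.3
grip_force: 60.3
[-0.07847672 -0.0045819   0.01208355] [582.72912861 277.31229452 226.91113167] [[-7.56501349e-01  6.53992112e-01  1.64544098e-04]
 [ 6.53991529e-01  7.56500285e-01  1.54903362e-03]
 [ 8.88578113e-04  1.27945647e-03 -9.99998787e-01]] [ -5.04407747  35.26751045 -36.54633914  87.52123594  22.3012161
  64.58114417   2.96861323]
```

View pics/c8.png

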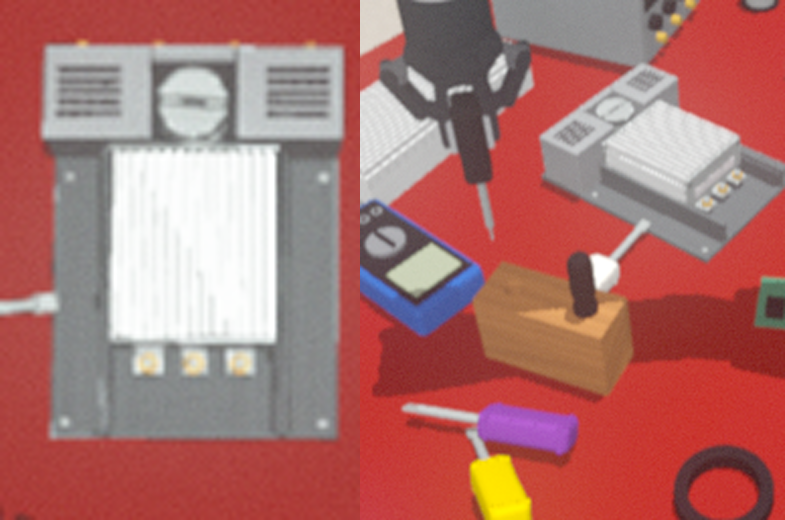

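The disc slot now lies across (c8 (193,101)), the module is up against the housings, the driver is held upright, and its hole is at c8 (508,288). Next I'll return the driver.

```bash
python3 -m jog '[{"dp":[-1,0.5,0],"rot":[0,0,8.5]},{"dp":[-2,1,0],"rot":[0,0,17]},{"dp":[-3,1.5,0],"rot":[0,0,25.5]},{"dp":[-4,2,0],"rot":[0,0,34]},{"dp":[-4.7,2.4,0],"rot":[0,0,42.5]}]' 2; python3 -m jog '[{"dp":[0,0,0],"rot":[0,0,8.5]},{"dp":[0,0,0],"rot":[0,0,11.2]},{"dp":[0,0,0],"rot":[0,0,11.2]},{"dp":[0,0,-1],"rot":[0,0,11.2]},{"dp":[0,0,-2],"rot":[0,0,11.2]}]' 2; python3 -m jog '[{"dp":[0,0,0],"rot":[0,0,0]},{"dp":[0,0,0],"rot":[0,0,0]},{"dp":[0,0,0],"rot":[0,0,0]},{"dp":[0,0,0],"rot":[0,0,0]},{"dp":[0,0,0],"rot":[0,0,0]}]' 2
```

```text
clock: 17.55
position: [536.1, 299.4, 226.7]
tool_rot: [[-1.0, -0.026, 0.0], [-0.026, 1.0, 0.0], [-0.0, 0.0, -1.0]]
wrist_force: [-0.1, 0.4, -2.5]
grip_width: 25.2
grip_force: 60.3
clock: 18.05
position: [536.5, 299.3, 205.6]
tool_rot: [[-0.976, -0.217, 0.0], [-0.217, 0.976, -0.0], [-0.0, -0.0, -1.0]]
wrist_force: [-0.8, -0.9, -1.6]
grip_width: 25.5
grip_force: 60.3
clock: 18.55
position: [536.3, 299.8, 206.6]
tool_rot: [[-0.975, -0.22, 0.0], [-0.22, 0.975, 0.0], [-0.001, 0.0, -1.0]]
wrist_force: [0.1, -0.3, -1.0]
grip_width: 25.3
grip_force: 60.3
```

```bash
python3 -m jog '[{"dp":[0,0.15,0],"rot":[0,0,0]},{"dp":[0,0.15,-0.7],"rot":[0,0,0]},{"dp":[0,0.15,-1.4],"rot":[0,0,0]},{"dp":[0,0.15,-2.1],"rot":[0,0,0]},{"dp":[0,0.15,-2.8],"rot":[0,0,0]}]' 2; python3 -c "
from bench import read_state as s;s=s();print(s['ft_torque'])"
```

```text
clock: 19.05
position: [536.4, 301.1, 177.6]
tool_rot: [[-0.975, -0.22, 0.0], [-0.22, 0.975, 0.0], [-0.0, 0.0, -1.0]]
wrist_force: [1.8, 0.4, -1.6]
grip_width: 25.4
grip_force: 60.3
[ 0.12060682 -0.43982971  0.0534181 ]
```

```bash
python3 -m jog '[{"dp":[0.05,0,-1],"rot":[0,0,0]},{"dp":[0.05,0,-2],"rot":[0,0,0]},{"dp":[0.05,0,-3],"rot":[0,0,0]},{"dp":[0.05,0,-4],"rot":[0,0,0]},{"dp":[0.05,0,-5],"rot":[0,0,0]}]' 2;  python3 -m jog '[{"dp":[0,0,-0.3],"rot":[0,0,0]},{"dp":[0,0,-0.6],"rot":[0,0,0]},{"dp":[0,0,-0.8],"rot":[0,0,0]},{"dp":[0,0,-0.9],"rot":[0,0,0]},{"dp":[0,0,-0.9],"rot":[0,0,0]}]' 2;python3 -c "
from bench import read_state as s;s=s();print(s['ft_torque'])"
```

```text
clock: 19.55
position: [536.6, 301.1, 127.3]
tool_rot: [[-0.975, -0.22, -0.0], [-0.22, 0.975, -0.0], [0.0, -0.0, -1.0]]
wrist_force: [0.8, -0.0, -1.1]
grip_width: 25.4
grip_force: 60.3
clock: 20.05
position: [536.6, 301.2, 119.3]
tool_rot: [[-0.975, -0.22, -0.0], [-0.22, 0.975, 0.0], [0.0, 0.0, -1.0]]
wrist_force: [0.9, -0.2, -1.5]
grip_width: 25.3
grip_force: 60.3
[ 0.11828594 -0.15182674 -0.09094713]
```

```bash
python3 -m jog '[{"dp":[0,0,-0.1],"rot":[0,0,0]},{"dp":[0,0,-0.15],"rot":[0,0,0]},{"dp":[0,0,-0.2],"rot":[0,0,0]},{"dp":[0,0,-0.2],"rot":[0,0,0]},{"dp":[0,0,-0.2],"rot":[0,0,0]}]' 2
```

```text
clock: 20.55
position: [536.7, 301.2, 117.7]
tool_rot: [[-0.975, -0.22, 0.0], [-0.22, 0.975, -0.0], [-0.0, -0.0, -1.0]]
wrist_force: [-2.2, -0.7, 3.5]
grip_width: 25.3
grip_force: 60.9
```

```bash
python3 -m jog '[{"dp":[0,0,0],"rot":[0,0,0]},{"dp":[0,0,0],"rot":[0,0,0]},{"dp":[0,0,0],"rot":[0,0,0]},{"dp":[0,0,0],"rot":[0,0,0]},{"dp":[0,0,0],"rot":[0,0,0]}]' 5.5; python3 -m jog '[{"dp":[0,0,2],"rot":[0,0,0]},{"dp":[0,0,5],"rot":[0,0,0]},{"dp":[0,0,9],"rot":[0,0,0]},{"dp":[0,0,13],"rot":[0,0,0]},{"dp":[0,0,17],"rot":[0,0,0]}]' 5.5;python3 -m jog '[{"dp":[0,-4,0],"rot":[0,0,0]},{"dp":[0,-8,0],"rot":[0,0,0]},{"dp":[0,-10,0],"rot":[0,0,0]},{"dp":[0,-10,0],"rot":[0,0,0]},{"dp":[0,-10,0],"rot":[0,0,0]}]' 5.5;python3 - <<'E'
from h import *
t=snap("top","top6"); s=snap("side","side6")
cv2.imwrite("pics/c9.png",np.hstack([crop(t,100,110,220,150,1.8182),crop(s,60,150,200,136,2)[:272]]))
E
```

```text
clock: 21.05
position: [536.6, 301.2, 117.2]
tool_rot: [[-0.975, -0.22, -0.0], [-0.22, 0.975, 0.0], [0.0, 0.0, -1.0]]
wrist_force: [-0.4, 0.2, -0.1]
grip_width: 54.8
grip_force: 0.0
clock: 21.55
position: [536.4, 301.1, 288.8]
tool_rot: [[-0.975, -0.22, -0.0], [-0.22, 0.975, 0.0], [0.0, 0.0, -1.0]]
wrist_force: [0.9, 0.6, -0.2]
grip_width: 54.9
grip_force: 0.0
clock: 22.05
position: [536.6, 201.3, 287.4]
tool_rot: [[-0.976, -0.22, 0.0], [-0.22, 0.976, 0.0], [-0.0, 0.0, -1.0]]
wrist_force: [0.7, 0.8, -0.1]
grip_width: 54.9
grip_force: 0.0Traceback (most recent call last):
  File "<stdin>", line 3, in <module>
    return _nx.concatenate(arrs, 1, dtype=dtype, casting=casting)
           ~~~~~~~~~~~~~~~^^^^^^^^^^^^^^^^^^^^^^^^^^^^^^^^^^^^^^^
ValueError: all the input array dimensions except for the concatenation axis must match exactly, but along dimension 0, the array at index 0 has size 273 and the array at index 1 has size 272
```

Run:
```python
from h import *
cv2.imwrite("pics/c9.png",np.hstack([crop(load("top6"),100,110,220,150,1.8)[:270],crop(load("side6"),60,150,200,136,2)[:270]]))
```

```text
(no output)
```

View pics/c9.png

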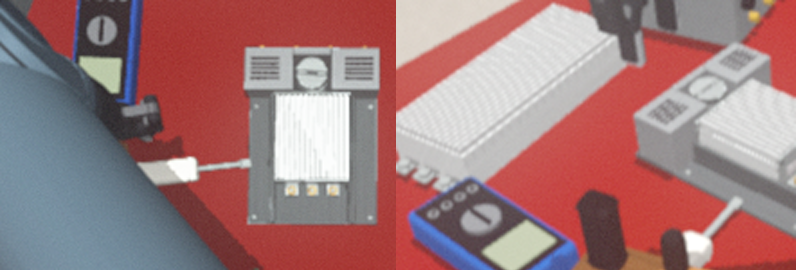

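The driver is upright in its hole, with its handle where it was in the first image. The slot lies across at c9 (312,72), the module is home, and nothing touches the gripper.

```bash
python3 -c "
from bench import r;print(r.sign_off())"
```

```text
the job is handed in; nothing more can be done
None
```

I handed the job in at about 22 s: by the pictures the module is home, the cam disc is turned to its stop and the large screwdriver is back upright in its hole. The free-standing white, purple and yellow look-alikes fell over during the run, apparently on their own, and the hand-in call returned no verdict.

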